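Open the specimen case and leave its door caught open

ROBOT

A 6-joint arm with a two-finger parallel gripper is mounted at the origin on the work surface. World frame = base frame: x ahead of the robot, y to its left, z up, the work surface at z = 0. Lengths are in mm, angles in rad, forces in N, time in s.
With the tool pointing down it reaches from about 200 to 875 mm from the base axis. Payload 3.4 kg.
Tool frame: the origin (TCP) lies midway between the tips of the shut fingers; the grasp point (between the pads) lies 19 mm behind it; x points along the fingers, y is the direction in which the jaws open and shut, and the axes are right-handed (so a half turn about x gives the same grasp; the last joint's range is limited). The gripper opens to 94 mm and grips with 3 to 60 N. Pads are 16 mm wide; open, the fingers measure 119 mm over their backs; the gripper's body (75 mm by 177 mm) begins 78 mm behind the grasp point.
Start: joints at [-1.461, 0.276, 1.505, -0, 1.361, -0.121], TCP at [131.532, -559.79, 205.493] pointing down, gripper open.
Joint ranges: [-2.89, 2.89], [-0.75, 2.08], [0.22, 2.7], [-1.18, 4.32], [0.11, 2.71], [-2.7, 2.7]. Speed limits (rad/s): [2.57, 2.57, 3.14, 3.14, 3.14, 3.14].

INTERFACE

Orientations are given as a rotation vector (axis times angle).
In Python, from plant import state, snapshot, hand_in, spot_in gives the robot as it stands.
- The arm moves only by the shell command python3 -m crank 'ROWS' [FORCE]. ROWS is JSON, a list of rows, each a list of 3 entries, a list of its own where there are three numbers: the finger opening in m, from 0 to 0.094, then the shift along the tool's x, y, z in m, then the turn, a rotation vector about the tool's x, y, z in rad. A call has exactly 5 rows; each row shifts and turns the commanded pose from where the row before left it, along the tool's axes as they then stand; what a row does not reach is not made up. A row lasts 1/12 s, in which the tool goes at most 41.7 mm and 7.16 degrees, less where a joint would pass 70% of its speed; a pose out of reach is approached as far as the arm can. A call is refused whole if a number of a shift passes 0.0417 or a number of a turn 0.125, either way. A call with a gripper value outside its range is refused whole. The fingers move at their own pace and stop on an object; FORCE is the grip in N (left out, the last holds). Time passes only in rows, so rows that do not move let the fingers close, or fill a call up. It gives the time, the measured TCP pose, the force and the opening at its end, in the units of the state.
- state(): the state, without advancing time (a new reading comes with each control period).
- snapshot(name): name is "side" or "top" or "wrist"; returns a dict with "image" (480x640x3 uint8, red, green, blue), "z_map" (480x640 float32, mm along the optical axis (not along the pixel's ray), 0 where there is no reading), "camera_matrix" (3x3 intrinsics, pixels), "R" (3x3) and "t" (3): a world point X has camera coordinates R X + t; the wrist camera has in their place "tool_from_camera" (4x4, takes a point from camera to tool coordinates, whose origin is the TCP and whose axes are the tool frame's). Camera axes: x right, y down, z forward; pixel columns grow to the right and rows downward; lengths in mm; the calibration is good to about 2 mm. A picture is of the moment at which its call begins: read the wrist's pose just before it.
- hand_in(): hands the job in, once; it reports no verdict.
Trained networks look in the newest picture that a camera, given by its name, has taken for a name from the list of things; names that differ only in an ending like _2 or _b are one class to them, and where a whole thing is asked for, a point or a joint stands for the part that bears it (a point fixed in the world has none). Each returns a list of dicts, best first, with "confidence" (0 to 1); they miss things now and then, are a little off and sometimes report something else, mostly with a low value. They report only what shows in the picture. A call takes as long as a camera call.
- spot_in(target, camera): "point" ([x, y, z] in mm, in world coordinates, good to about 4 mm: the middle of the surface that is visible of it).
The state is a dict: "t": time; "joint_positions": joint angles; "qvel": joint speeds; "tau": joint torques, N m; "tool_pos": TCP position; "tool_rot": TCP orientation; "force": force on the tool from outside, world axes, zero at the start; "torque": the same for the moment, N m; "finger_gap": finger opening in mm.
Only numpy, scipy, OpenCV 4.12 (cv2) and the standard library are available. Lean on these libraries where they do the work, as an engineer would, in place of code of your own. Each camera call takes 0.05 s, during which the arm holds its last target.

TASK

Open the left-hand door of the clear specimen case (left as the robot sees it) and leave it caught open. Pull its sprung bow handle right out to the stop to draw the bolt, slide the door to the right behind its neighbour, and let the handle spring fully home in the holding-open catch, which lies somewhere towards the end of the travel and must be found by feel. Leave the neighbouring door and the cup, flask and jar where they are.

Things in the scene. Friction and masses are not known exactly. Their poses are not given: they have to be found in the camera images.
- case: Fixed bench-top display case, aluminium frame, clear panes, 580 wide (y) x 240 deep (x) x 240 mm high, flat closed roof. Origin on the bench under the middle of the front face; +x points into the case, +y to the left seen from the front, z up. Two doors 285 x 208 mm in a double track in the front, right-hand one in the front track, left-hand one in the rear track, overlapping 30 to 50 mm when shut.
- door (a joint): Left-hand door (rear track), m: 0 = shut (start), grows as it slides right (case -y) behind its neighbour, end stop 0.145. Drag about 2 N, 4 to 5 N while the bolt rubs on the rail. At 0 the bolt locks it (1.5 mm play). The holding-open catch is a second hole, 11 mm wide for the 8 mm round-nosed bolt, at an unknown door position from 0.100 to 0.135, hidden behind the door; it works whichever way it is approached.
- bolt (a joint): Sprung bow handle and its bolt, on the left-hand door, m: 0 = home (bolt in a hole), grows as it is pulled out to the front (case -x), stop at 0.018. The spring pulls in with 6 N at 0, 11.4 N at the stop. The bolt is 12 mm deep in its hole when home. Between the holes its nose rides on the rail and holds the handle 12 mm out; over a hole the spring snaps it home and the door is stopped dead.
- bow_bar (a point): Middle of the red cross bar of the bow handle; moves with the handle; axes as the case's. The bow is a level U of 10 mm round rod (bar sleeved to 12 mm), 200 mm above the bench, 40 mm below the roof. Home, the bar's centre is 41 mm in front of the housing's face and 53 mm in front of the case's front face.
- bow_opening (a point): Point inside the bow, 23 mm behind the bar's centre and midway between the legs; moves with the handle; axes as the case's. The opening is free from above and below: 56 mm clear between the legs (case y); 35 mm from the bar's sleeve to the housing's face (case x) when home, 53 mm at the stop. Home, this point is 18 mm in front of the housing's face.
- door_housing (a point): Middle of the front face of the grey bolt housing on the left-hand door, 82 wide x 26 high x 26 mm deep; this face stands 12 mm in front of the case's front face, 200 mm above the bench. The legs of the bow slide out of it. Travels with the door; axes as the case's.
- neighbour_edge (a point): Left edge of the right-hand door (front track), 200 mm above the bench. This door slides too, with 3 N of drag, and has to stay where it is. Bow and housing stop at least 2 mm to its left.
- cup: Loose teal plastic cup, 84 mm across the rim, 110 mm high, origin at the centre of its underside, z up. To be left alone.
- flask: Loose glass conical flask, 82 mm across the base, 122 mm high, origin at the centre of its underside, z up. To be left alone.
- jar: Loose glass jar with a black cap, 60 mm across, 85 mm high, origin at the centre of its underside, z up. To be left alone.

How it is judged (in metres and radians):
On the way, in this order (a step that is already met when the one before it is completed fails the run):
1. the bow handle is pulled out to its stop (value of joint bolt above 0.016 m), for 0.2 s.
2. the door is slid more than 50 mm along behind its neighbour (value of joint door above 0.05 m), for 0.1 s.
At the end, for the whole second after the job is handed in: The left-hand door stands more than 90 mm open with the bow handle home (within 4 mm), that is with the bolt in the holding-open catch, and at rest; the neighbouring door is within 8 mm of where it started; cup, flask and jar stand upright (value of joint door above 0.09 m and value of joint bolt below 0.004 m and velocity of joint door between -0.01 and 0.01 m/s and distance of neighbour_edge from where it was at the start of the episode below 0.008 m and angle between each of cup, flask, jar's own z axis and vertical below 0.15 rad); the robot touches nothing.
It fails at once if the neighbouring door is moved more than 8 mm (distance of neighbour_edge from where it was at the start of the episode above 0.008 m).
It fails at once if the cup, flask or jar is shifted more than 15 mm (distance of any of cup, flask, jar from where it was at the start of the episode above 0.015 m).
It also fails if it takes over 51 s, if anything falls off the work surface, if the arm or the gripper's body presses on something with over 40 N, if the wrist force passes 120 N, or if a joint passes its speed limit or range.

## Working session

There is one attempt and no reset: what is moved stays moved. The work goes in short steps, Python scripts to look and compute and a shell command to move; the robot and the scene stay as the last step left them, time stands still between calls to the robot, and variables do not carry over. Pictures are saved under pics/ and viewed, and the job is handed in when it is done.

```bash
ls; mkdir -p pics
python3 - <<'E'
from plant import *
import cv2,numpy as np
s=state();print({k:np.round(v,4).tolist() for k,v in s.items()})
for c in ["side","top","wrist"]:
    d=snapshot(c);cv2.imwrite(f"pics/{c}0.png",d["image"][:,:,::-1])
    if c!="wrist": print(c,np.round(d["camera_matrix"],1).tolist(),np.round(d["R"],3).tolist(),np.round(d["t"]).tolist())
    else: print(np.round(d["tool_from_camera"],3).tolist())
    for n in ["case","bow_bar","bow_opening","door_housing","neighbour_edge","cup","flask","jar"]:
        print(c,n,[(np.round(r["point"],1).tolist(),round(r["confidence"],2)) for r in spot_in(n,c)][:2])
E
```

```text
pics
{'t': 0.0, 'joint_positions': [-1.461, 0.2766, 1.5061, -0.0, 1.3607, -0.121], 'qvel': [-0.0001, -0.0001, -0.0003, -0.0003, -0.0028, 0.0014], 'tau': [-0.0015, -40.4583, -23.7228, 0.0701, 0.0347, -0.0001], 'tool_pos': [131.4714, -559.1944, 204.6164], 'tool_rot': [2.0999, 0.2453, -2.0999], 'force': [-0.9715, 0.0338, 0.5812], 'torque': [-0.0454, -0.0034, -0.0246], 'finger_gap': 93.4468}
side [[552.6, 0.0, 319.4], [0.0, 552.6, 239.4], [0.0, 0.0, 1.0]] [[-1.0, -0.016, -0.023], [0.01, 0.571, -0.821], [0.026, -0.821, -0.57]] [548.0, 83.0, 1169.0]
side case [([709.6, 176.1, 231.9], 0.9)]
side bow_bar [([557.4, 174.7, 205.2], 0.83)]
side bow_opening [([556.1, 166.6, 201.9], 0.78)]
side door_housing [([581.2, 169.6, 206.0], 0.63)]
side neighbour_edge [([608.8, -149.5, 126.6], 0.7)]
side cup [([482.5, -237.5, 79.3], 0.73)]
side flask [([615.9, 323.1, 51.8], 0.74)]
side jar [([554.0, 165.9, 205.1], 0.75), ([449.2, -104.7, 55.3], 0.66)]
top [[548.3, 0.0, 320.2], [0.0, 548.3, 254.1], [0.0, 0.0, 1.0]] [[-0.03, -1.0, -0.001], [-0.995, 0.03, -0.1], [0.1, -0.002, -0.995]] [35.0, 579.0, 1319.0]
top case [([614.0, 296.1, 51.0], 0.7), ([702.7, -64.2, 229.6], 0.65)]
top bow_bar [([551.4, 158.4, 205.9], 0.84)]
top bow_opening [([548.2, 158.6, 207.5], 0.86), ([451.0, -115.6, 85.9], 0.21)]
top door_housing [([588.6, 131.0, 207.8], 0.65)]
top neighbour_edge [([547.5, 158.0, 204.9], 0.69), ([601.4, -173.3, 111.7], 0.66)]
top cup [([477.8, -278.3, 43.1], 0.74)]
top flask [([610.4, 297.1, 47.7], 0.97), ([603.2, -171.4, 112.8], 0.27)]
top jar [([451.8, -117.4, 83.0], 0.89)]
[[0.001, -0.254, 0.967, -179.254], [1.0, -0.0, -0.001, 0.38], [0.0, 0.967, 0.254, -73.487], [0.0, 0.0, 0.0, 1.0]]
wrist case []
wrist bow_bar []
wrist bow_opening []
wrist door_housing []
wrist neighbour_edge []
wrist cup []
wrist flask []
wrist jar []
```

View pics/side0.png

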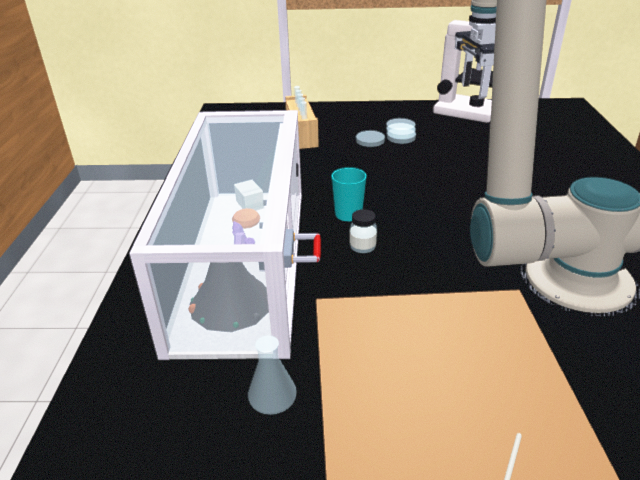

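View pics/top0.png

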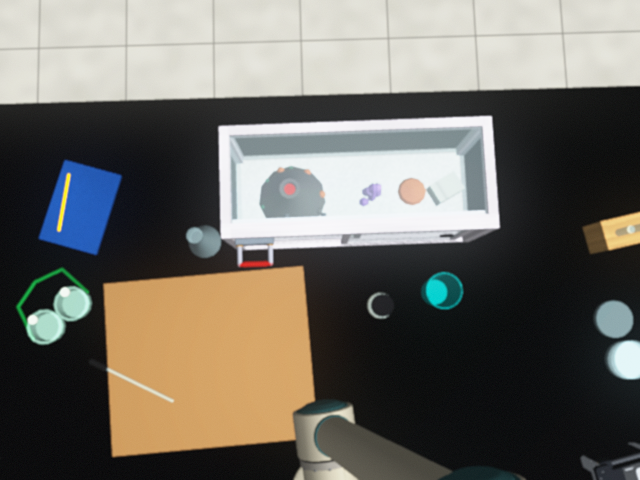

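View pics/wrist0.png

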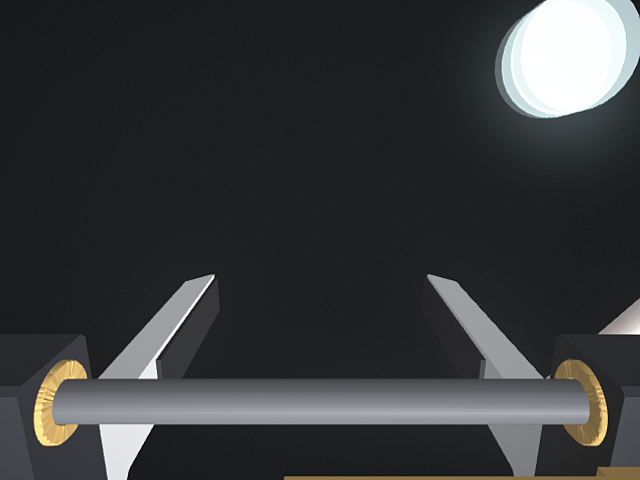

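The case shows in both fixed views. The red bar is at about (317,247) in side and (255,264) in top, with the jar and cup to its right. I'll measure the bar and the case's yaw from the depth data.

```bash
cat > h.py <<'E'
from plant import *
import cv2,numpy as np
from scipy.spatial.transform import Rotation as Rn
def world(d):
    K=np.array(d["camera_matrix"]);z=d["z_map"];v,u=np.mgrid[:480,:640]
    P=np.stack([(u-K[0,2])/K[0,0]*z,(v-K[1,2])/K[1,1]*z,z],-1)
    if "R" in d: return (P-np.array(d["t"]))@np.array(d["R"])
    s=state();T=np.array(d["tool_from_camera"]);return (P@T[:3,:3].T+T[:3,3])@Rn.from_rotvec(s["tool_rot"]).as_matrix().T+s["tool_pos"]
def red(d):
    i=d["image"].astype(int);return (i[...,0]>130)&(i[...,1]<60)&(i[...,2]<60)&(d["z_map"]>0)
E
python3 - <<'E'
from h import *
for c in ["side","top"]:
    d=snapshot(c);W=world(d);m=red(d);n,l,st,_=cv2.connectedComponentsWithStats(m.astype(np.uint8))
    for k in range(1,n):
        if st[k,4]<40: continue
        p=W[l==k];print(c,st[k],np.round(np.median(p,0),1),np.round(np.percentile(p,2,axis=0)),np.round(np.percentile(p,98,axis=0)))
        a=np.polyfit(p[:,1],p[:,0],1);print("slope dx/dy",a[0])
    # roof
    m=(abs(W[...,2]-240)<8)&(W[...,0]>560)&(W[...,0]<920)&(abs(W[...,1])<450)&(d["image"].min(-1)>180)&(d["z_map"]>0)
    p=W[m];print("roof",len(p),np.percentile(p,[1,50,99],axis=0).round(0).tolist(),cv2.minAreaRect(p[:,:2].astype(np.float32)))
s=state();print(Rn.from_rotvec(s["tool_rot"]).as_matrix().round(3))
E
```

```text
side [314 235   7  22 124] [544.8 159.4 206.1] [540. 132. 202.] [550. 185. 208.]
slope dx/dy -0.003752228700665006
roof 11076 [[600.0, -349.0, 233.0], [699.0, 78.0, 238.0], [838.0, 226.0, 243.0]] ((720.3694458007812, -65.39389038085938), (241.27032470703125, 587.1671752929688), 0.35504695773124695)
top [241 261  29   6 149] [545.3 159.7 203.1] [540. 132.  -4.] [570. 188. 208.]
slope dx/dy 0.1431343667470241
roof 16534 [[601.0, -352.0, 232.0], [702.0, -71.0, 236.0], [839.0, 221.0, 243.0]] ((720.5878295898438, -65.60205078125), (242.05130004882812, 581.365478515625), 0.44469305872917175)
[[ 0.     0.229 -0.973]
 [-0.    -0.973 -0.229]
 [-1.     0.    -0.   ]]
```

```bash
python3 -m crank '[[0,[-0.02,0,0],[0.0462,0,0]],[0,[-0.02,0,0],[0.0462,0,0]],[0,[-0.02,0,0],[0.0462,0,0]],[0,[-0.02,0,0],[0.0462,0,0]],[0,[-0.02,0,0],[0.0462,0,0]]]' 20
for i in 1; do python3 -m crank '[[0,[0,-0.0288,-0.0175],[0,0,0]],[0,[0,-0.0288,-0.0175],[0,0,0]],[0,[0,-0.0288,-0.0175],[0,0,0]],[0,[0,-0.0288,-0.0175],[0,0,0]],[0,[0,-0.0288,-0.0175],[0,0,0]]]'; done
```

```text
t: 1.87
tool_pos: [131.5, -559.7, 306.5]
tool_rot: [-2.22, 0.003, 2.22]
force: [-0.7, -0.1, 0.3]
finger_gap: 64.4
t: 2.28
tool_pos: [219.6, -414.4, 305.5]
tool_rot: [-2.221, 0.001, 2.221]
force: [1.1, -0.1, 0.1]
finger_gap: 30.7
```

```bash
python3 -m crank '[[0,[0,-0.0288,-0.0175],[0,0,0]],[0,[0,-0.0288,-0.0175],[0,0,0]],[0,[0,-0.0288,-0.0175],[0,0,0]],[0,[0,-0.0288,-0.0175],[0,0,0]],[0,[0,-0.0288,-0.0175],[0,0,0]]]'
python3 -m crank '[[0,[0,-0.0288,-0.0175],[0,0,0]],[0,[0,-0.0288,-0.0175],[0,0,0]],[0,[0,-0.0288,-0.0175],[0,0,0]],[0,[0,-0.0288,-0.0175],[0,0,0]],[0,[0,-0.0288,-0.0175],[0,0,0]]]'
python3 -m crank '[[0,[0,-0.0288,-0.0175],[0,0,0]],[0,[0,-0.0288,-0.0175],[0,0,0]],[0,[0,-0.0288,-0.0175],[0,0,0]],[0,[0,-0.0288,-0.0175],[0,0,0]],[0,[0,-0.0288,-0.0175],[0,0,0]]]'
python3 -m crank '[[0,[0,-0.0288,-0.0175],[0,0,0]],[0,[0,-0.0288,-0.0175],[0,0,0]],[0,[0,-0.0288,-0.0175],[0,0,0]],[0,[0,-0.0288,-0.0175],[0,0,0]],[0,[0,-0.0288,-0.0175],[0,0,0]]]'
python3 - <<'E'
from h import *
d=snapshot("wrist");cv2.imwrite("pics/w1.png",d["image"][...,::-1]);W=world(d);m=red(d);p=W[m]
s=state();print(s["tool_pos"],s["force"],m.sum());
if m.sum(): v,u=np.where(m);print(u.mean(),v.mean(),np.median(p,0),np.percentile(p,2,axis=0),np.percentile(p,98,axis=0),np.polyfit(p[:,1],p[:,0],1))
d=snapshot("top");cv2.imwrite("pics/t1.png",d["image"][...,::-1])
E
```

```text
t: 2.7
tool_pos: [307.0, -270.3, 305.7]
tool_rot: [-2.222, 0.001, 2.221]
force: [0.4, -0.2, -0.6]
finger_gap: 0.7
t: 3.12
tool_pos: [394.6, -126.2, 305.7]
tool_rot: [2.222, -0.001, -2.22]
force: [-0.6, -0.2, 0.0]
finger_gap: 0.7
t: 3.53
tool_pos: [482.2, 17.8, 305.7]
tool_rot: [2.222, -0.0, -2.221]
force: [0.7, -0.0, -0.6]
finger_gap: 0.3
t: 3.95
tool_pos: [569.7, 161.8, 305.4]
tool_rot: [2.221, -0.0, -2.221]
force: [0.1, -0.5, -0.0]
finger_gap: 0.5
[573.09828132 167.33395547 304.26548998] [3.87508633 2.70207046 0.49385284] 846
320.7304964539007 266.91725768321515 [552.16223235 167.87832516 203.69079045] [548.38713429 138.96918018 200.62875607] [555.122819   194.1357771  205.78328408] [-2.09127305e-02  5.55549557e+02]
```

View pics/w1.png

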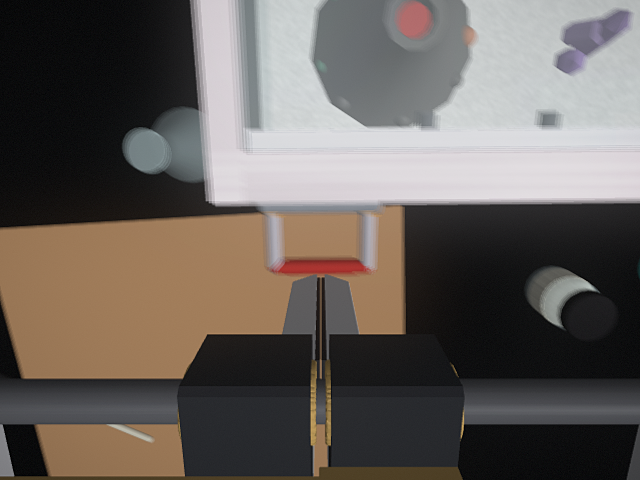

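View pics/t1.png

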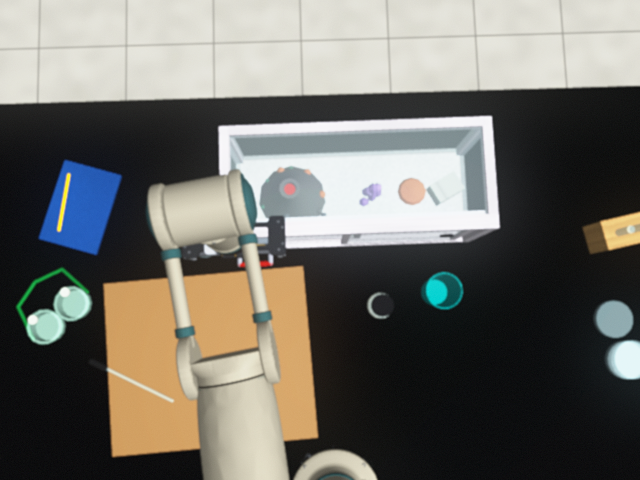

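The wrist image shows the bow at (320,268), just ahead of the shut fingers and centred between them. The arm was still settling, so I'll measure again now that it's at rest.

Run:
```python
from h import *
for i in range(2):
    d=snapshot("wrist");W=world(d);m=red(d);p=W[m]
    s=state();print(np.round(s["tool_pos"],1),np.round(s["qvel"],3),np.round(np.median(p,0),1),np.percentile(p,[2,98],axis=0).round(1).tolist(),np.polyfit(p[:,1],p[:,0],1))
```

```text
[569.8 161.9 304.4] [-0.037 -0.036  0.032 -0.023  0.018 -0.006] [545.3 153.4 205.6] [[540.2, 125.8, 203.2], [548.8, 186.3, 207.1]] [-3.61900220e-02  5.50404501e+02]
[569.1 160.5 304.8] [-0.027 -0.026  0.018 -0.007  0.005 -0.001] [546.  156.9 205.6] [[540.9, 127.3, 203.2], [549.9, 187.2, 207.3]] [-4.22042958e-05  5.45850321e+02]
```

```bash
python3 -m crank '[[0,[0.02,0,0],[0,0,0]],[0,[0.02,0,0],[0,0,0]],[0,[0.02,0,0],[0,0,0]],[0,[0.02,0,0],[0,0,0]],[0,[0,0,0],[0,0,0]]]'
python3 - <<'E'
from h import *
snapshot("wrist")
d=snapshot("wrist");W=world(d);m=red(d);p=W[m]
s=state();print(np.round(s["tool_pos"],1),np.round(s["qvel"],3),np.round(np.median(p,0),1),np.percentile(p,[2,98],axis=0).round(1).tolist(),np.polyfit(p[:,1],p[:,0],1))
cv2.imwrite("pics/w2.png",d["image"][...,::-1])
E
```

```text
t: 4.57
tool_pos: [565.9, 158.2, 221.9]
tool_rot: [2.213, -0.004, -2.23]
force: [-1.2, 0.2, -1.1]
finger_gap: 0.5
[568.6 159.  225.7] [ 0.004 -0.012 -0.048  0.002 -0.003  0.001] [547.8 178.  206.9] [[545.0, 127.7, 205.3], [550.3, 191.2, 208.5]] [-9.48136209e-03  5.49326964e+02]
```

View pics/w2.png

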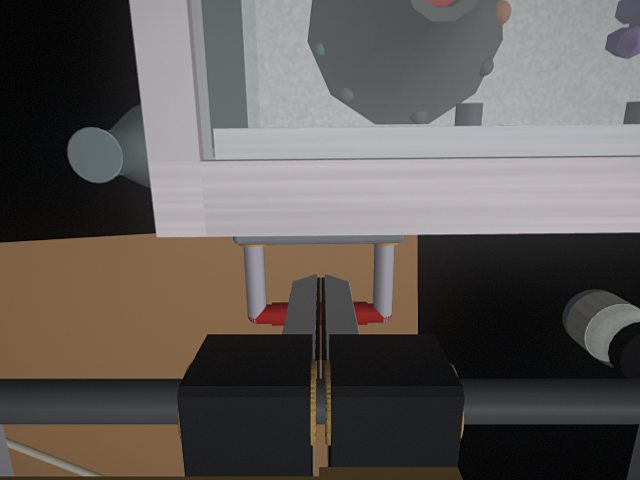

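The fingers are at u=320 and the bow legs at u≈253 and 385, so the fingers are centred in y. In x the tip is at 569, mid-opening, so I'll descend.

```bash
python3 -m crank '[[0,[0.012,0,0],[0,0,0]],[0,[0.012,0,0],[0,0,0]],[0,[0.012,0,0],[0,0,0]],[0,[0.010,0,0],[0,0,0]],[0,[0,0,0],[0,0,0]]]'
python3 -m crank '[[0.024,[0,0,0],[0,0,0]],[0.024,[0,0,0],[0,0,0]],[0.024,[0,0,0],[0,0,0]],[0.024,[0,0,0],[0,0,0]],[0.024,[0,0,0],[0,0,0]]]' 10
python3 - <<'E'
from h import *
d=snapshot("wrist")
s=state();print(np.round(s["tool_pos"],1),np.round(s["force"],1))
cv2.imwrite("pics/w3.png",d["image"][...,::-1])
E
```

```text
t: 5.08
tool_pos: [568.6, 159.6, 178.9]
tool_rot: [-2.22, 0.001, 2.223]
force: [-0.1, -0.6, -0.4]
finger_gap: 0.7
t: 5.5
tool_pos: [569.5, 160.2, 180.0]
tool_rot: [-2.222, 0.0, 2.22]
force: [-0.2, 0.8, -0.5]
finger_gap: 23.6
[569.4 160.2 179.9] [-0.5 -0.8 -0.8]
```

View pics/w3.png

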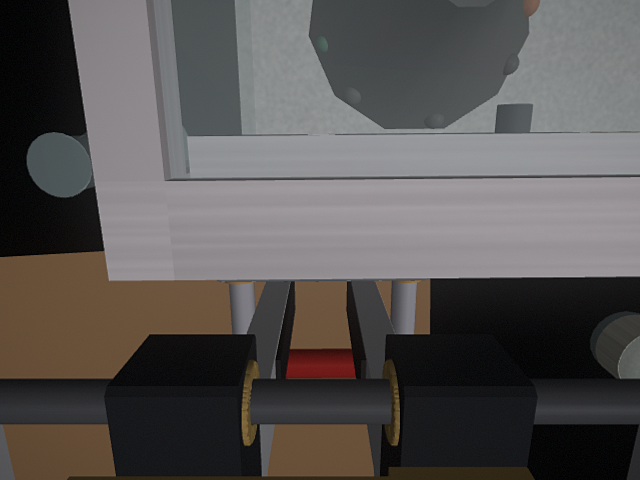

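The fingers are inside the bow, between the legs at u≈242 and 403, with nothing touching. Next I'll pull.

```bash
python3 -m crank '[[0.024,[0,0,0.005],[0,0,0]],[0.024,[0,0,0.005],[0,0,0]],[0.024,[0,0,0.005],[0,0,0]],[0.024,[0,0,0.005],[0,0,0]],[0.024,[0,0,0.003],[0,0,0]]]'
python3 -m crank '[[0.024,[0,0,0.002],[0,0,0]],[0.024,[0,0,0.002],[0,0,0]],[0.024,[0,0,0.002],[0,0,0]],[0.024,[0,0,0],[0,0,0]],[0.024,[0,0,0],[0,0,0]]]'
```

```text
t: 5.97
tool_pos: [549.9, 160.1, 179.8]
tool_rot: [2.232, 0.0, -2.211]
force: [8.8, 0.2, -6.9]
finger_gap: 24.1
t: 6.38
tool_pos: [545.1, 160.0, 179.8]
tool_rot: [2.233, 0.0, -2.209]
force: [10.0, -0.3, -6.0]
finger_gap: 24.1
```

```bash
python3 -m crank '[[0.024,[0,0,0.002],[0,0,0]],[0.024,[0,0,0.002],[0,0,0]],[0.024,[0,0,0.001],[0,0,0]],[0.024,[0,0,0],[0,0,0]],[0.024,[0,0,0],[0,0,0]]]'
```

```text
t: 6.8
tool_pos: [542.5, 160.0, 179.9]
tool_rot: [-2.239, -0.0, 2.204]
force: [13.5, -0.2, -9.3]
finger_gap: 23.6
```

```bash
python3 -m crank '[[0.024,[0,0,0.002],[0,0,0]],[0.024,[0,0,0.001],[0,0,0]],[0.024,[0,0,0.001],[0,0,0]],[0.024,[0,0,0],[0,0,0]],[0.024,[0,0,0],[0,0,0]]]'
```

```text
t: 7.22
tool_pos: [542.5, 160.0, 180.1]
tool_rot: [-2.247, -0.001, 2.195]
force: [21.7, 0.0, -14.2]
finger_gap: 23.9
```

The handle is on its stop: there was no further travel and the force rose past 11.4 N. Now I'll slide the door.

```bash
python3 -m crank '[[0.024,[0,0.003,0],[0,0,0]],[0.024,[0,0.004,0],[0,0,0]],[0.024,[0,0.005,0],[0,0,0]],[0.024,[0,0.005,0],[0,0,0]],[0.024,[0,0.005,0],[0,0,0]]]'
```

```text
t: 7.63
tool_pos: [542.7, 139.0, 180.1]
tool_rot: [-2.246, -0.003, 2.194]
force: [21.9, 3.0, -14.6]
finger_gap: 24.0
```

```bash
python3 -m crank '[[0.024,[0,0.008,0],[0,0,0]],[0.024,[0,0.01,0],[0,0,0]],[0.024,[0,0.01,0],[0,0,0]],[0.024,[0,0.01,0],[0,0,0]],[0.024,[0,0.01,0],[0,0,0]]]'
python3 -m crank '[[0.024,[0,0.006,0],[0,0,0]],[0.024,[0,0.006,0],[0,0,0]],[0.024,[0,0.003,0],[0,0,0]],[0.024,[0,0,0],[0,0,0]],[0.024,[0,0,0],[0,0,0]]]'
python3 - <<'E'
from h import *
for c in ["wrist","top"]:
    d=snapshot(c);W=world(d);m=red(d);p=W[m];p=p[p[:,2]>180];print(c,len(p),np.median(p,0).round(1),np.percentile(p,[2,98],axis=0).round(1).tolist())
    cv2.imwrite(f"pics/{c}4.png",d["image"][...,::-1])
E
```

```text
t: 8.05
tool_pos: [543.1, 90.8, 180.2]
tool_rot: [-2.247, -0.003, 2.193]
force: [23.8, 2.7, -14.0]
finger_gap: 23.8
t: 8.47
tool_pos: [543.2, 74.7, 180.2]
tool_rot: [-2.249, 0.001, 2.193]
force: [22.8, -0.1, -15.8]
finger_gap: 24.2
wrist 1008 [529.1  74.2 205.6] [[524.9, 62.3, 204.2], [532.1, 86.5, 207.0]]
  return _methods._mean(a, axis=axis, dtype=dtype,
  ret = um.true_divide(
Traceback (most recent call last):
IndexError: index -1 is out of bounds for axis 0 with size 0
```

View pics/wrist4.png

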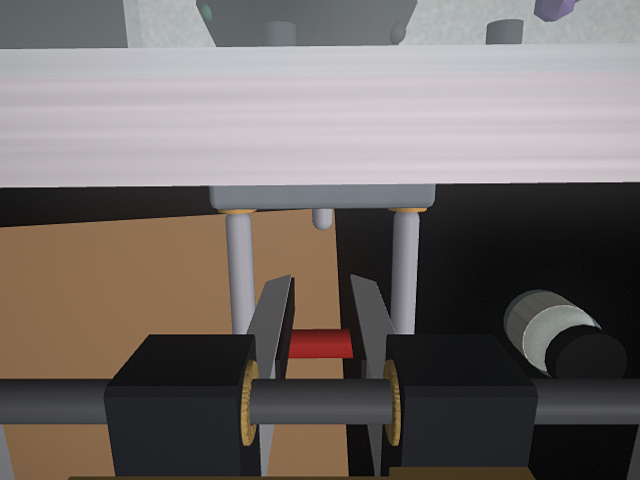

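The handle is about 17 mm out and the door about 82 mm along. I'll lower the bolt onto the rail and free the fingers in x.

```bash
python3 -m crank '[[0.024,[0,0,-0.008],[0,0,0]],[0.024,[0,0,-0.01],[0,0,0]],[0.024,[0,0,-0.01],[0,0,0]],[0.024,[0,0,-0.01],[0,0,0]],[0.024,[0,0,0],[0,0,0]]]'
python3 -m crank '[[0.024,[0,0.002,0],[0,0,0]],[0.024,[0,0.002,0],[0,0,0]],[0.024,[0,0.002,0],[0,0,0]],[0.024,[0,0.002,0],[0,0,0]],[0.024,[0,0.002,0],[0,0,0]]]'
python3 - <<'E'
from h import *
d=snapshot("wrist");W=world(d);m=red(d);p=W[m];print(len(p),np.median(p,0).round(1),np.percentile(p,[2,98],axis=0).round(1).tolist())
cv2.imwrite(f"pics/w5.png",d["image"][...,::-1]);print(state()["force"])
E
```

```text
t: 8.98
tool_pos: [570.2, 75.1, 179.1]
tool_rot: [-2.221, 0.0, 2.221]
force: [-1.0, 0.1, 0.2]
finger_gap: 24.0
t: 9.4
tool_pos: [568.2, 67.9, 179.4]
tool_rot: [-2.217, -0.006, 2.219]
force: [-0.6, 7.5, -0.5]
finger_gap: 24.0
  return _methods._mean(a, axis=axis, dtype=dtype,
  ret = um.true_divide(
Traceback (most recent call last):
IndexError: index -1 is out of bounds for axis 0 with size 0
```

```bash
python3 -m crank '[[0.024,[0,0.002,0],[0,0,0]],[0.024,[0,0.002,0],[0,0,0]],[0.024,[0,0.002,0],[0,0,0]],[0.024,[0,0.002,0],[0,0,0]],[0.024,[0,0.002,0],[0,0,0]]]'
python3 - <<'E'
from h import *
d=snapshot("wrist")
cv2.imwrite(f"pics/w5.png",d["image"][...,::-1]);print(state()["force"],state()["tool_pos"])
E
```

```text
t: 9.87
tool_pos: [569.0, 55.2, 179.6]
tool_rot: [-2.222, -0.0, 2.221]
force: [0.2, 2.2, -1.3]
finger_gap: 23.7
[ 1.51066241  1.20576216 -0.35924284] [568.9881937   54.5839469  179.60575672]
```

View pics/w5.png

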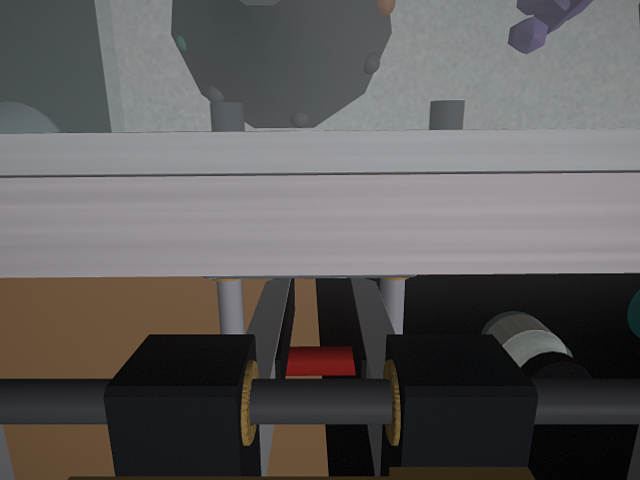

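The red bar is back at v≈361, where it sat when home, so the bolt looks to have dropped in. I'll confirm with a small push.

```bash
python3 -m crank '[[0.024,[0,0.002,0],[0,0,0]],[0.024,[0,0.001,0],[0,0,0]],[0.024,[0,0.001,0],[0,0,0]],[0.024,[0,0,0],[0,0,0]],[0.024,[0,0,0],[0,0,0]]]'
```

```text
t: 10.33
tool_pos: [569.1, 52.9, 179.6]
tool_rot: [-2.219, -0.003, 2.219]
force: [0.8, 5.6, 0.2]
finger_gap: 23.9
```

```bash
python3 -m crank '[[0.024,[0,0.001,0],[0,0,0]],[0.024,[0,0.001,0],[0,0,0]],[0.024,[0,0.001,0],[0,0,0]],[0.024,[0,0,0],[0,0,0]],[0.024,[0,0,0],[0,0,0]]]'
```

```text
t: 10.75
tool_pos: [569.2, 52.4, 179.8]
tool_rot: [-2.218, -0.009, 2.216]
force: [0.1, 11.1, 1.0]
finger_gap: 23.7
```

The door is stopped dead: it didn't move and the force climbed to 11 N. I'll centre the fingers and check.

```bash
python3 -m crank '[[0.024,[0,-0.003,0],[0,0,0]],[0.024,[0,-0.003,0],[0,0,0]],[0.024,[0,-0.0025,0],[0,0,0]],[0.015,[0,0,0],[0,0,0]],[0.01,[0,0,0],[0,0,0]]]'
python3 -m crank '[[0,[0,0,0],[0,0,0]],[0,[0,0,0],[0,0,0]],[0,[0,0,0],[0,0,0]],[0,[0,0,0],[0,0,0]],[0,[0,0,0],[0,0,0]]]'
python3 - <<'E'
from h import *
d=snapshot("wrist")
cv2.imwrite(f"pics/w6.png",d["image"][...,::-1]);print(state()["force"],state()["tool_pos"])
E
```

```text
t: 11.17
tool_pos: [569.0, 56.0, 179.4]
tool_rot: [2.221, -0.002, -2.221]
force: [-0.1, -0.5, 0.5]
finger_gap: 14.1
t: 11.58
tool_pos: [569.2, 56.5, 179.4]
tool_rot: [-2.221, 0.001, 2.221]
force: [0.2, -0.4, -0.4]
finger_gap: 0.4
[-0.71774251 -0.06922036 -0.54651731] [569.16015844  56.49494565 179.4468378 ]
```

View pics/w6.png

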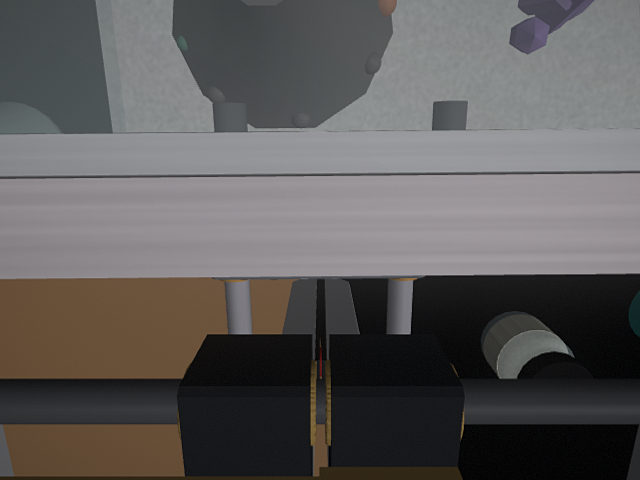

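The legs at u≈238 and 400 sit evenly either side of the shut fingers at u=320. I'll lift out and measure.

```bash
python3 -m crank '[[0,[-0.012,0,0],[0,0,0]],[0,[-0.016,0,0],[0,0,0]],[0,[-0.025,0,0],[0,0,0]],[0,[-0.03,0,0],[0,0,0]],[0,[-0.03,0,0],[0,0,0]]]'
python3 -m crank '[[0,[-0.01,0,0.02],[0,0,0]],[0,[0,0,0.02],[0,0,0]],[0,[0,0,0.02],[0,0,0]],[0,[0,0,0.02],[0,0,0]],[0,[0,0,0],[0,0,0]]]'
python3 - <<'E'
from h import *
snapshot("wrist");snapshot("wrist")
for c in ["wrist","side","top"]:
    d=snapshot(c);W=world(d);p=W[red(d)];p=p[(p[:,2]>180)&(p[:,2]<225)] if len(p) else p
    if len(p): print(c,len(p),np.median(p,0).round(1),np.percentile(p,[2,98],axis=0).round(1).tolist())
    for n in ["door_housing","neighbour_edge","cup","flask","jar"]:
        print(c,n,[(np.round(r["point"],1).tolist(),round(r["confidence"],2)) for r in spot_in(n,c)][:2])
    cv2.imwrite(f"pics/{c}7.png",d["image"][...,::-1])
s=state();print(s["t"],s["force"],s["tool_pos"])
E
```

```text
t: 12.05
tool_pos: [568.7, 56.6, 293.2]
tool_rot: [-2.22, 0.0, 2.223]
force: [1.6, -1.3, 0.2]
finger_gap: 0.4
t: 12.47
tool_pos: [485.7, 56.8, 303.3]
tool_rot: [2.22, -0.0, -2.223]
force: [-0.2, 0.2, -0.4]
finger_gap: 0.4
wrist 1411 [547.3  54.6 204.8] [[542.6, 26.4, 202.3], [552.3, 87.2, 206.7]]
wrist door_housing [([586.9, 47.8, 208.4], 0.82)]
wrist neighbour_edge [([603.3, -112.8, 121.5], 0.59)]
wrist cup [([484.5, -235.8, 62.6], 0.65)]
wrist flask [([603.4, 294.0, 55.8], 0.92), ([553.4, 55.0, 204.8], 0.73)]
wrist jar [([455.1, -112.4, 83.8], 0.82)]
side 100 [545.4  57.6 205.8] [[541.2, 26.7, 202.2], [551.0, 84.9, 208.7]]
side door_housing [([588.9, 51.6, 200.6], 0.88)]
side neighbour_edge [([605.2, -165.2, 101.8], 0.63), ([556.8, 67.6, 202.3], 0.49)]
side cup [([482.1, -237.9, 80.6], 0.88)]
side flask [([620.3, 323.5, 50.9], 0.93)]
side jar [([451.6, -102.3, 55.4], 0.75)]
top door_housing [([593.2, 36.3, 217.4], 0.71)]
top neighbour_edge [([602.4, -173.1, 113.1], 0.57)]
top cup [([479.0, -281.3, 40.9], 0.57), ([595.8, 40.1, 215.3], 0.26)]
top flask [([614.4, 297.4, 52.3], 0.97)]
top jar [([454.6, -119.1, 88.2], 0.89)]
13.4667 [ 0.03931323  0.64308944 -0.7379729 ] [489.14041868  56.65167078 302.50056848]
```

View pics/wrist7.png

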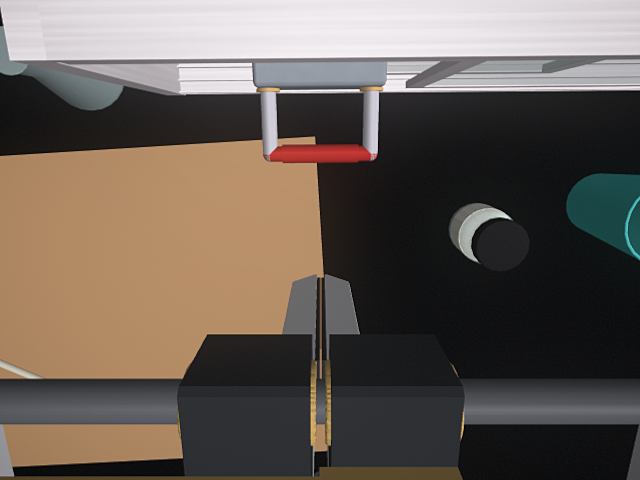

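View pics/side7.png

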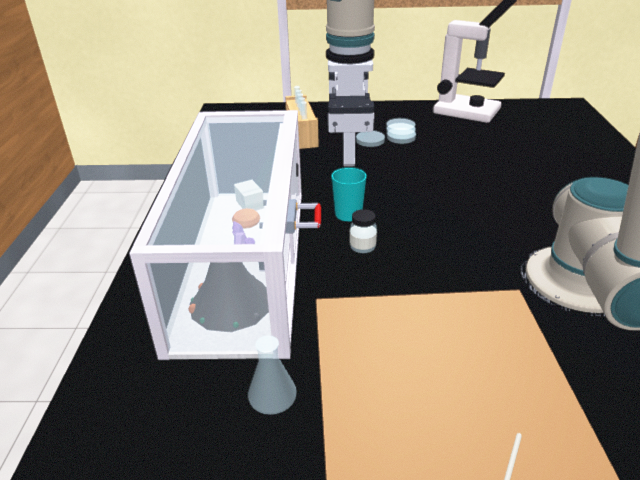

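The side view now gives the bar's depth as 545.4, against 544.8 at the start, so the handle is home. It moved 102 mm in y. The cup, flask and jar are upright and unmoved, and the arm is clear of everything.

```bash
python3 -c "
from plant import *
print(hand_in())"
```

```text
the job is handed in; nothing more can be done
None
```

The left-hand door is caught open about 102 mm with its handle home in the catch. I handed the job in at about 13.5 s; no verdict was reported.

- **What I did:** I put the shut fingers down into the bow, opened them to 24 mm and pulled the handle to its stop. The force went past the spring's 11.4 N with no further travel. I slid the door about 80 mm, let the bolt down onto the rail and moved right slowly until it dropped into the catch.
- **Catch:** A small push confirmed it, since the door stood still while the force rose to 11 N. I then centred the fingers, shut them and lifted clear.
- **Last checks:** The bar moved from y 159 to 58 mm. Its depth reads 545.4 mm in the side view, against 544.8 mm at the start. Cup, flask and jar stand upright, with network positions within about 5 mm of the start, which is about their accuracy. The arm touches nothing.
- **Uncertain:** The network's neighbour_edge readings disagreed, from y −113 to −173 mm depending on the view. They don't show clearly that the neighbouring door stayed put. The top view's reading did not change (−173.3, then −173.1 mm), and nothing touched that door, though at the start this was only its second-best match there.

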